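Lift a lamp board off the preheater with a spatula

ROBOT

A 7-joint arm with a two-finger parallel gripper is mounted at the origin on the work surface. World frame = base frame: x ahead of the robot, y to its left, z up, the work surface at z = 0. Lengths are in mm, angles in rad, forces in N, time in s.
With the tool pointing down it reaches from about 425 to 925 mm from the base axis. Payload 6.8 kg.
Tool frame: the origin (TCP) lies on the mounting face of the last link; the fingertips stand 182 mm ahead of it and the grasp point (between the pads) lies 163 mm ahead of it; z points along the fingers, y is the line along which they close (so a half turn about z gives the same grasp; the last joint's range is limited). The gripper opens to 88 mm and grips with 3 to 60 N. Pads are 20 mm wide; open, the fingers measure 115 mm over their backs; the gripper's body (75 mm by 178 mm) begins 61 mm behind the grasp point.
Start: joints at [-1.379, 0.477, 0.022, 1.555, -0.011, 1.109, -0.083], TCP at [199.345, 644.906, 404.664] pointing down, gripper open.
Joint ranges: [-2.96, 2.96], [-0.34, 2.1], [-1.41, 1.46], [0.24, 2.44], [-1.37, 4.51], [0.17, 1.92], [-2.96, 2.96]. Speed limits (rad/s): [2.39, 2.39, 3.14, 3.14, 3.14, 3.14, 3.14].

INTERFACE

Orientations are given as a unit quaternion [x, y, z, w].
In Python, from station import r, viewer gives the robot as it stands.
- The arm moves only by the tool arm_command, never from a script. Its argument "targets" is a list that holds one entry, the list of rows, each a list of 6 numbers: the shift along the tool's x, y, z each as a share of 0.15 m, from -1 to 1, then the turn, a rotation vector about the tool's x, y, z each as a share of 180 degrees, from -1 to 1. A call has 1 to 12 rows; each row is the pose to reach, as a shift and turn from the pose commanded when the call began, along the tool's axes at that moment, turning the shorter way round; what a row does not reach only later rows make up. A row lasts 1/8 s, in which the tool goes at most 62.5 mm and 10.7 degrees, less where a joint would pass 70% of its speed; a pose out of reach is approached as far as the arm can. A call with a number of a shift or a turn outside -1 to 1 is refused whole. A call with a gripper value outside its range is refused whole. "claw" is the closure, from -1 (fully open) to 1 (shut), set as the call begins (left out, the last holds). The fingers move at their own pace and stop on an object; the grip force is fixed at half the most. Time passes only in rows, so rows that repeat a pose let the fingers close. It gives the time, the measured TCP pose, the force, the opening and the grip force at its end, in the units of the state.
- r.get_obs(): the state, without advancing time (a new reading comes with each control period).
- viewer.get_image(name): name is "side" or "top"; returns (picture, depth): 384x512x3 uint8, red, green, blue; 384x512 float32, mm along the optical axis (not along the pixel's ray), 0 where there is no reading.
- viewer.calibration(name): a dict with "intrinsics" (3x3 intrinsics, pixels), "extrinsics" (4x4, takes a point from camera to world coordinates). Camera axes: x right, y down, z forward; pixel columns grow to the right and rows downward; lengths in mm; the calibration is good to about 2 mm. A picture is of the moment at which its call begins. calibration takes no time and is no camera call.
- r.finish_job(): hands the job in; it is judged then, once.
The state is a dict: "clock": time; "joint_pos": joint angles; "qd": joint speeds; "effort": joint torques, N m; "tcp_pos": TCP position; "ee_rot": TCP orientation; "contact_force": force on the tool from outside, world axes, zero at the start; "wrist_torque": the same for the moment, N m; "grip_width": finger opening in mm; "grip_force": force on a finger pad.
Only numpy, scipy, OpenCV 4.12 (cv2) and the standard library are available. Lean on these libraries where they do the work, as an engineer would, in place of code of your own. Each camera call takes 0.05 s, during which the arm holds its last target. There are 200 camera calls.

TASK

Take the spatula by its handle from its rest, slide its blade under the round lamp board lying on the preheater plate (the two stop pins keep the board from running away), lift the board off and lower it gently onto the two rails of the cooling rack, centred, with the blade going down between the rails. Draw the spatula out from underneath and put it back on its rest as it lay. Do not touch the board with the gripper, keep it from tipping, and leave the other things on the bench where they are.

Things in the scene. Friction and masses are not known exactly. Their poses are not given: they have to be found in the camera images.
- lamp_board: Round LED lamp board, a rigid aluminium disc with a white top, two rings of small LED squares and a black connector; 130 mm diameter, 6 mm thick, about 0.18 kg. Underside flat to 106 mm diameter, then bevelled: at the rim its lower edge is 4 mm above the flat. Origin: centre of the underside. Lies loose on the preheater, up to 18 mm short of point preheater_seat and 8 mm aside.
- preheater: Fixed soldering preheater: grey case, plain aluminium top face 45 mm above the bench, x -120 to +80 and y -85 to +85 mm; dial and display on its -x side, towards the robot. Origin at bench level. Two steel stop pins, 8 mm diameter, 14 mm tall above the face, at x = +51.4, y = +-46 mm; the blade passes between them. x is the direction to slide the spatula.
- rack: Fixed aluminium cooling rack: two straight rails along its x axis (which points away from the robot), 160 mm long, 14 mm wide, tops 55 mm above the bench, inner faces 84 mm apart (y = +-42 mm), on a base plate 8 mm thick and 112 mm wide; open at both ends. Origin at bench level under the middle of the rails.
- rest: Fixed dark steel spatula rest: base plate 290 x 80 mm (x -205 to +85 mm), 6 mm thick; at x = -185 mm an upright fork, 12 mm thick, saddle 63 mm above the bench, 38 mm between its prongs, prongs to 77 mm. Origin at bench level. The spatula lies along its x axis, blade flat on the plate, tail of the handle in the fork.
- spatula: Cranked steel spatula with a straight black handle, about 0.16 kg. Origin below the grip point, level with the blade's underside; x towards the tip, z up. Blade 60 mm wide, 3 mm thick, x = 30 to 145 mm, then a thin sloping lip to x = 168 mm (1.5 mm thick at the tip). A 10 mm round neck rises from x = 34 mm (front face x = 39 mm). Handle 22 mm wide, z 57 to 83, x -100 to +25 mm.
- spatula_grip (a point): Grip point in the middle of the handle's section, 70 mm above the spatula's origin; take it from above, fingers on the two sides, firmly (about 50 N), so that it does not pivot under the board's weight.
- spatula_tip (a point): Middle of the spatula's front edge, at the underside, 168 mm ahead of the spatula's origin.
- multimeter: Bystander: black hand multimeter, 150 x 66 x 32 mm, lying loose. Origin: centre of the underside.
- spool: Bystander: solder spool with black flanges, 54 mm diameter, 42 mm tall, standing loose. Origin: centre of the underside.
- screwdriver: Bystander: loose screwdriver with a black handle, lying on the bench.
- parts_tray: Bystander: small open blue tray, 110 x 80 x 30 mm, loose. Origin: centre of the underside.
- preheater_seat (a point): Point on the preheater's top face, over its origin, where the board's centre comes to rest when the board is pushed along +x against both stop pins.
- rack_seat (a point): Middle of the rack at the height of the rail tops, 55 mm above the bench: where the centre of the board's underside belongs.
- rest_seat (a point): Usual place of the spatula's origin on the rest: x = -100, y = 0, z = 6 mm in the rest's frame. At the start the spatula lies within 10 mm in x and 2 mm in y of it.
- spatula_load (a point): Point on the blade's upper face, 112 mm ahead of the spatula's origin: the centre of a well-carried board lies here (not nearer the neck than x = 104 mm, or the rim meets the neck).

How it is judged (in metres and radians):
On the way, in this order (a step that is already met when the one before it is completed fails the run):
1. the board is carried on the spatula, clear of the preheater (z of lamp_board in the frame of preheater above 0.065 m and contact force between lamp_board and spatula above 0.3 N and contact force between lamp_board and preheater below 0.05 N), for 0.2 s.
2. the board lies on the rack's rails, free of the spatula (contact force between lamp_board and rack above 0.3 N and contact force between lamp_board and spatula below 0.05 N and z of lamp_board in the frame of rack between 0.051 and 0.059 m and angle between lamp_board's own z axis and vertical below 0.06 rad), for 0.2 s.
At the end, for the whole second after the job is handed in: Board flat and still across both rails, centre within 30 mm along and 15 mm across of the rack's middle; spatula still on its rest, blade on the plate, handle in the fork, within 25 mm lengthwise and 15 mm sideways of its usual place and 0.15 rad of the rest's direction (x of lamp_board in the frame of rack between -0.03 and 0.03 m and y of lamp_board in the frame of rack between -0.015 and 0.015 m and z of lamp_board in the frame of rack between 0.051 and 0.059 m and angle between lamp_board's own z axis and vertical below 0.06 rad and linear speed of each of lamp_board, spatula below 0.02 m/s and x of spatula in the frame of rest between -0.125 and -0.075 m and y of spatula in the frame of rest between -0.015 and 0.015 m and z of spatula in the frame of rest between 0.002 and 0.011 m and angle between the x axis of spatula and the x axis of rest, either way round below 0.15 rad and angle between spatula's own z axis and vertical below 0.08 rad); the robot touches nothing.
It fails at once if the gripper or arm touches the board (contact force between any of the fingers, the arm and lamp_board above 0.5 N).
It fails at once if the board tips over 0.5 rad (angle between lamp_board's own z axis and vertical above 0.5 rad).
It fails at once if the board is dropped or slammed onto the rack (over 20 N) (contact force between lamp_board and rack above 20 N).
It fails at once if a bystander is moved over 30 mm (distance of any of multimeter, spool, screwdriver, parts_tray from where it was at the start of the episode above 0.03 m).
It also fails if it takes over 61 s, if anything falls off the work surface, if the arm or the gripper's body presses on something with over 40 N, if the wrist force passes 120 N, or if a joint passes its speed limit or range.

## Working session

There is one attempt and no reset: what is moved stays moved. The work goes in short steps, Python scripts to look and compute and a tool call to move; the robot and the scene stay as the last step left them, time stands still between calls to the robot, and variables do not carry over. Pictures are saved under pics/ and viewed, at most 10 in all, crops included, and the job is handed in when it is done.

Besides the shell and the picture viewer there is one more tool, called after ">>>" by a JSON object that holds its "fn" and its "kwargs". arm_command: Moves the arm, as the interface text tells. Its arguments: {"type":"object","properties":{"targets":{"type":"array"},"claw":{"type":"number"}},"required":["targets"]}

```bash
mkdir -p pics; ls; python3 - <<'E'
from station import r, viewer
import cv2,numpy as np
for n in("top","side"):
    im,d=viewer.get_image(n); cv2.imwrite(f"pics/{n}0.png",cv2.cvtColor(im,cv2.COLOR_RGB2BGR)); np.savez(f"{n}0.npz",im=im,d=d)
    c=viewer.calibration(n); print(np.round(c["intrinsics"],1).tolist(),np.round(c["extrinsics"],3).tolist())
o=r.get_obs(); print({k:np.round(v,3).tolist() for k,v in o.items()})
E
```

```text
pics
[[372.6, 0.0, 248.4], [0.0, 372.6, 193.8], [0.0, 0.0, 1.0]] [[-0.0, -0.997, 0.081, 559.023], [-1.0, 0.001, 0.006, -8.429], [-0.006, -0.081, -0.997, 1397.682], [0.0, 0.0, 0.0, 1.0]]
[[421.5, 0.0, 260.1], [0.0, 421.5, 194.7], [0.0, 0.0, 1.0]] [[0.762, -0.437, 0.477, -12.859], [-0.647, -0.528, 0.55, -783.561], [0.012, -0.728, -0.685, 1050.013], [0.0, 0.0, 0.0, 1.0]]
{'clock': 0.1, 'joint_pos': [-1.379, 0.478, 0.022, 1.556, -0.012, 1.109, -0.083], 'qd': [-0.001, -0.001, 0.001, -0.002, 0.001, -0.001, -0.0], 'effort': [0.005, -58.409, 1.541, -27.331, -0.054, 0.013, 0.0], 'tcp_pos': [199.286, 644.669, 403.807], 'ee_rot': [0.149, 0.989, -0.001, -0.0], 'contact_force': [0.615, 0.957, -0.45], 'wrist_torque': [-0.034, -0.017, -0.017], 'grip_force': 0.0, 'grip_width': 87.477}
```

View pics/top0.png

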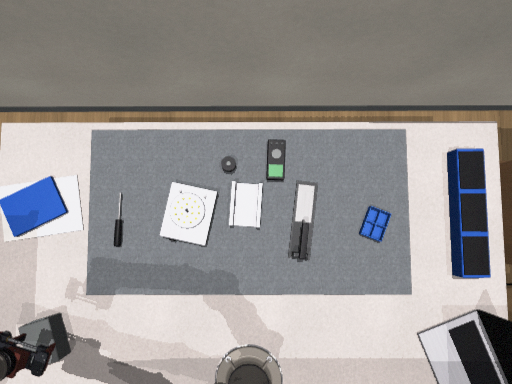

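View pics/side0.png

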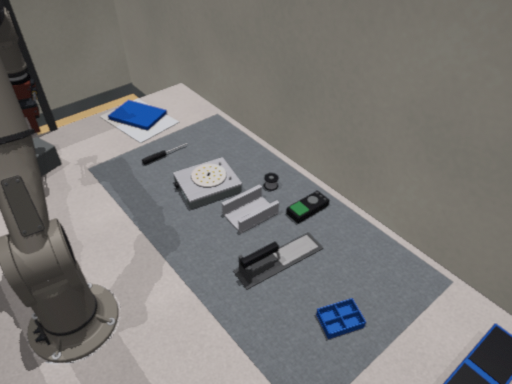

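The top view shows, left to right, the screwdriver (118,220), preheater with board (188,212), rack (246,205), spatula on its rest (303,220), multimeter (276,160), spool (229,163) and tray (375,223). Next I'll measure with height slices.

```bash
cat > h.py <<'E'
import numpy as np,cv2
from station import r,viewer
def grab(n,save=None):
    im,d=viewer.get_image(n)
    if save: cv2.imwrite(f"pics/{save}.png",cv2.cvtColor(im,cv2.COLOR_RGB2BGR))
    return im,d
def cloud(n,d):
    c=viewer.calibration(n);K=c["intrinsics"];T=c["extrinsics"]
    v,u=np.indices(d.shape); p=np.stack([(u-K[0][2])/K[0][0]*d,(v-K[1][2])/K[1][1]*d,d],-1)
    return p@np.array(T)[:3,:3].T+np.array(T)[:3,3]
def cast(n,uv,z):
    c=viewer.calibration(n);K=np.array(c["intrinsics"]);T=np.array(c["extrinsics"])
    uv=np.atleast_2d(uv).astype(float); q=np.c_[uv,np.ones(len(uv))]@np.linalg.inv(K).T@T[:3,:3].T
    return T[:3,3]+q*((z-T[2,3])/q[:,2])[:,None]
def rect(P):
    (c,s,a)=cv2.minAreaRect(P[:,:2].astype(np.float32)); return np.round(c,1),np.round(s,1),round(a,2)
E
python3 - <<'E'
from h import *
for n in("top","side"):
    z=np.load(f"{n}0.npz");im,d=z["im"],z["d"];P=cloud(n,d);g=im.astype(int).sum(-1)/3
    X,Y,Z=P[...,0],P[...,1],P[...,2]
    print(n,"bench z",np.median(Z[(X>450)&(X<700)&(abs(Y)<300)&(Z<10)]))
    def sl(name,m):
        m=m.astype(np.uint8); k,l,st,_=cv2.connectedComponentsWithStats(m,connectivity=8)
        for i in range(1,k):
            if st[i,4]>=25:
                q=P[l==i]; print(name,st[i,4],"mean",np.round(q.mean(0),1),"rect",*rect(q),"bgr",im[l==i].mean(0).round())
    roi=(X>350)&(X<760)&(Y>-450)&(Y<420)
    sl("rails",roi&(abs(Z-55)<4)&(Y<80)&(Y>-80))
    sl("pre",roi&(Z>39)&(Z<65)&(Y>60))
    sl("board",roi&(Z>48.)&(Z<56)&(Y>60))
    sl("handle",roi&(Z>80)&(Z<100)&(Y<0))
    sl("blade",roi&(Z<16)&(g>150)&(Y<-60)&(Y>-260))
    sl("rest",roi&(Z<16)&(g<75)&(Y<-60)&(Y>-260))
    sl("tall",roi&(Z>14))
# enlarged crops
a=np.load("top0.npz")["im"][170:275,150:330];b=np.load("side0.npz")["im"][145:300,150:340]
cv2.imwrite("pics/cropt.png",cv2.resize(a[...,::-1],None,fx=4.4,fy=4.4,interpolation=cv2.INTER_CUBIC))
cv2.imwrite("pics/crops.png",cv2.resize(b[...,::-1],None,fx=3.8,fy=3.8,interpolation=cv2.INTER_CUBIC))
E
```

```text
top bench z 1.0384956650955246
rails 142 mean [636.1  59.   54.4] rect [636.8  58.9] [ 14.2 156.6] 86.06 bgr [230. 230. 233.]
rails 143 mean [628.3 -38.2  54.5] rect [629.  -38.6] [ 14.  155.7] 86.26 bgr [232. 231. 234.]
pre 2530 mean [599.  218.2  46.7] rect [599.6 219. ] [171. 200.] 77.87 bgr [238. 237. 237.]
pre 70 mean [609.8  64.2  53.9] rect [625.9  65.5] [  7.5 134.1] 89.85 bgr [234. 234. 237.]
board 750 mean [609.5 221.   51.2] rect [608.7 220.8] [127.7 127.2] 15.48 bgr [239. 238. 234.]
board 39 mean [585.4  64.8  53.2] rect [587.6  65.6] [ 7.5 57.6] 89.95 bgr [238. 238. 240.]
handle 235 mean [ 502.1 -193.5   87.6] rect [ 501.7 -193.9] [ 23.  123.9] 83.28 bgr [61. 60. 62.]
blade 599 mean [ 637.8 -209.2    7.7] rect [ 637.1 -209.4] [ 61.8 140.4] 84.14 bgr [224. 222. 223.]
rest 29 mean [729.4 -90.4   1.8] rect [729.2 -90.3] [69.3 28.1] 60.8 bgr [60. 61. 64.]
rest 40 mean [ 496.9 -187.1    5.8] rect [ 501.9 -188.2] [16.4 92.1] 74.72 bgr [51. 51. 52.]
rest 29 mean [ 438.5 -174.     4.3] rect [ 436.2 -174.9] [53.2 19.5] 56.36 bgr [61. 61. 63.]
tall 177 mean [741.2 -99.4  30.8] rec
[... 1287 characters left out ...]
32.7 73.2] 25.57 bgr [31. 33. 34.]
rest 547 mean [ 491.8 -195.9    6.1] rect [ 495.3 -188.5] [ 86.5 145.9] 86.35 bgr [55. 56. 57.]
tall 2121 mean [587.5 201.6  44.1] rect [594.1 217.2] [181.3 210.1] 77.6 bgr [159. 157. 158.]
tall 468 mean [629.9  53.6  39.9] rect [634.4  57.7] [ 22.6 160.4] 86.24 bgr [110. 109. 113.]
tall 481 mean [623.6 -44.1  40.8] rect [628.  -40.1] [ 21.4 161.3] 86.31 bgr [114. 113. 117.]
tall 227 mean [ 738.4 -106.5   29.5] rect [ 739.9 -102.6] [69.7 40.1] 89.92 bgr [37. 69. 46.]
tall 613 mean [ 485.1 -198.4   72. ] rect [ 504.6 -186.9] [135.7  58. ] 2.45 bgr [37. 37. 39.]
tall 172 mean [ 558.  -432.9   24.5] rect [ 564.  -430.6] [ 38.2 112.5] 89.66 bgr [ 31.  62. 115.]
```

View pics/cropt.png

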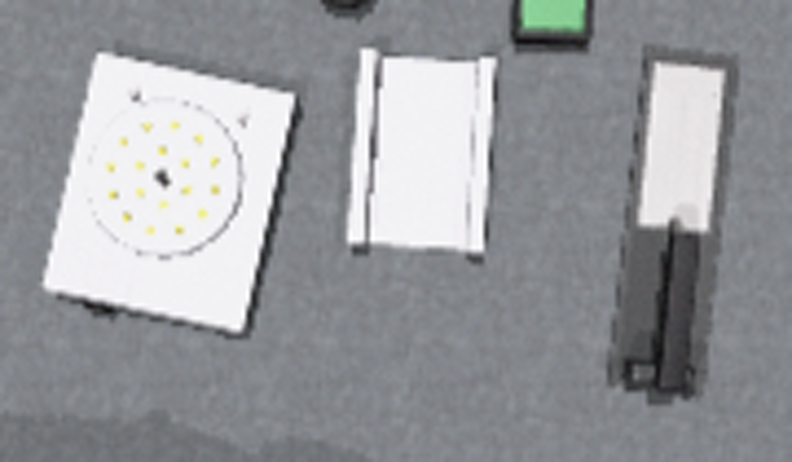

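View pics/crops.png

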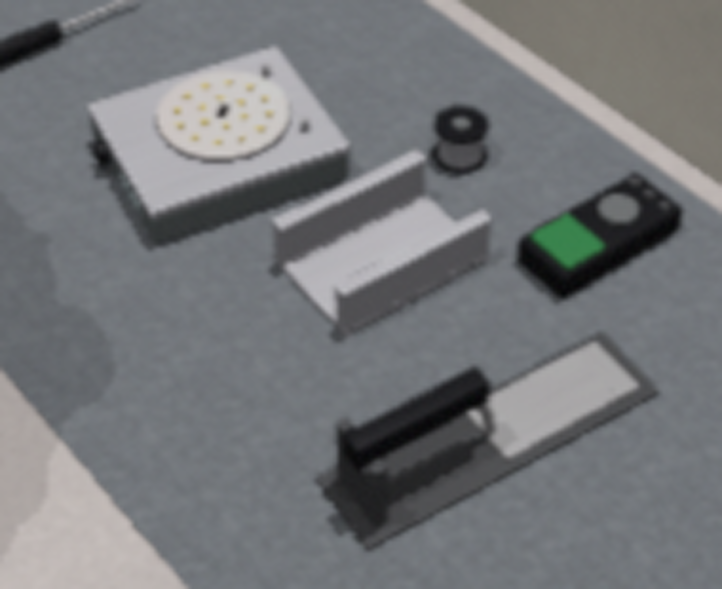

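The crops show the preheater at yaw about -12°, with the board short of the pins (crop pixels 135,95 and 243,120). The rack is at about -4° and the spatula at about -6.4°, with its handle in the fork. The sizes check out: handle 23x124, blade 62x140, preheater 171x200, board 128, rails 14x156.

```bash
cat > plan.py <<'E'
import numpy as np
from scipy.spatial.transform import Rotation as R
def Rt(yaw,pitch=0): # spatula yaw deg -> tool rotation (tool x = -spatula x, z down); pitch>0: tip down
    y=np.radians(yaw+180);M=np.array([[np.cos(y),np.sin(y),0],[np.sin(y),-np.cos(y),0],[0,0,-1]])
    return R.from_rotvec(np.radians(pitch)*np.array([-np.sin(np.radians(yaw)),np.cos(np.radians(yaw)),0]))*R.from_matrix(M)
def plan(p0,R0,W): # W: (x,y,z,yaw[,pitch]); each relative to previous
    for w in W:
        R1=Rt(*w[3:]); s=R0.inv().apply(np.array(w[:3])-p0)/150; t=(R0.inv()*R1).as_rotvec()/np.pi
        print(w,"->",np.round(s,3),np.round(t,4)," mm",np.round(np.linalg.norm(s)*150)); p0=np.array(w[:3]);R0=R1
E
python3 - <<'E'
from plan import *
from h import r
o=r.get_obs(); R0=R.from_quat(o["ee_rot"]);print(o["ee_rot"])
plan(np.array([199.3,644.9,404.7]),R0,[(330,510,400,-6.4),(440,375,400,-6.4),(500,235,390,-6.4),(530,95,390,-6.4),(548,-52,390,-6.4),(548,-200.2,382,-6.4),(548,-200.2,240,-6.4)])
E
```

```text
[ 1.49342998e-01  9.88785131e-01 -7.92383618e-04 -7.18004256e-05]
(330, 510, 400, -6.4) -> [-1.098 -0.602  0.032] [-0.0005 -0.     -0.0599]  mm 188.0
(440, 375, 400, -6.4) -> [-0.829 -0.813  0.   ] [0. 0. 0.]  mm 174.0
(500, 235, 390, -6.4) -> [-0.502 -0.883  0.067] [0. 0. 0.]  mm 153.0
(530, 95, 390, -6.4) -> [-0.303 -0.905  0.   ] [0. 0. 0.]  mm 143.0
(548, -52, 390, -6.4) -> [-0.228 -0.961  0.   ] [0. 0. 0.]  mm 148.0
(548, -200.2, 382, -6.4) -> [-0.11  -0.982  0.053] [0. 0. 0.]  mm 148.0
(548, -200.2, 240, -6.4) -> [0.    0.    0.947] [0. 0. 0.]  mm 142.0
```

>>> {"fn": "arm_command", "kwargs": {"targets": [[[-0.33,-0.2,0.01,0,0,-0.02],[-0.67,-0.4,0.02,0,0,-0.04],[-1.0,-0.6,0.03,-0.0005,0,-0.06],[-1.0,-0.6,0.03,-0.0005,0,-0.06]]], "claw": -1}}

```text
clock: 0.6
tcp_pos: [320.6, 510.3, 399.9]
ee_rot: [0.06, 0.998, -0.001, 0.001]
contact_force: [0.3, 0.1, 0.1]
grip_width: 87.8
grip_force: 0.0
```

>>> {"fn": "arm_command", "kwargs": {"targets": [[[-0.31,-0.27,0,0,0,0],[-0.62,-0.53,0,0,0,0],[-0.925,-0.8,0,0,0,0],[-0.925,-0.8,0,0,0,0]]]}}

```text
clock: 1.1
tcp_pos: [444.0, 376.0, 399.9]
ee_rot: [0.06, 0.998, -0.0, 0.001]
contact_force: [-0.2, 0.4, -0.0]
grip_width: 88.0
grip_force: 0.0
```

>>> {"fn": "arm_command", "kwargs": {"targets": [[[-0.17,-0.3,0.02,0,0,0],[-0.34,-0.6,0.04,0,0,0],[-0.5,-0.88,0.067,0,0,0]]]}}

```text
clock: 1.48
tcp_pos: [500.3, 240.9, 389.6]
ee_rot: [0.055, 0.999, 0.001, -0.0]
contact_force: [0.6, 0.6, -0.6]
grip_width: 88.0
grip_force: 0.0
```

>>> {"fn": "arm_command", "kwargs": {"targets": [[[-0.1,-0.3,0,0,0,0],[-0.2,-0.6,0,0,0,0],[-0.3,-0.9,0,0,0,0]]]}}

```text
clock: 1.85
tcp_pos: [530.1, 102.0, 389.4]
ee_rot: [0.054, 0.999, 0.001, -0.0]
contact_force: [1.4, -0.1, -0.1]
grip_width: 87.7
grip_force: 0.0
```

>>> {"fn": "arm_command", "kwargs": {"targets": [[[-0.08,-0.32,0,0,0,0],[-0.16,-0.64,0,0,0,0],[-0.23,-0.96,0,0,0,0]]]}}

```text
clock: 2.22
tcp_pos: [549.0, -45.0, 389.2]
ee_rot: [0.054, 0.999, 0.001, 0.0]
contact_force: [0.7, -1.0, -0.5]
grip_width: 87.7
grip_force: 0.0
```

>>> {"fn": "arm_command", "kwargs": {"targets": [[[-0.04,-0.33,0.02,0,0,0],[-0.07,-0.66,0.04,0,0,0],[-0.11,-0.98,0.053,0,0,0],[-0.11,-0.98,0.053,0,0,0],[-0.11,-0.98,0.053,0,0,0],[-0.11,-0.98,0.053,0,0,0]]]}}

```text
clock: 2.98
tcp_pos: [549.3, -191.1, 381.0]
ee_rot: [0.054, 0.999, 0.001, 0.0]
contact_force: [0.2, -0.2, 0.5]
grip_width: 87.3
grip_force: 0.0
```

```bash
python3 - <<'E'
from plan import *
from h import r
o=r.get_obs(); R0=R.from_quat(o["ee_rot"]);print({k:np.round(v,3).tolist() for k,v in o.items()})
plan(np.array(o["tcp_pos"])+[0,0,.8],R0,[(548,-200.2,380,-6.4),(548,-200.2,240,-6.4)])
E
```

```text
{'clock': 2.975, 'joint_pos': [-0.035, 0.358, 0.335, 1.828, -0.142, 0.98, 1.823], 'qd': [0.001, -0.004, 0.006, 0.003, 0.002, -0.001, 0.003], 'effort': [0.447, -46.024, 4.522, -24.992, 0.045, 0.068, -0.013], 'tcp_pos': [549.286, -191.106, 380.971], 'ee_rot': [0.054, 0.999, 0.001, 0.0], 'contact_force': [0.239, -0.206, 0.503], 'wrist_torque': [-0.015, 0.005, -0.011], 'grip_force': 0.0, 'grip_width': 87.35}
(548, -200.2, 380, -6.4) -> [ 0.002 -0.061  0.012] [ 0.0008 -0.      0.0013]  mm 9.0
(548, -200.2, 240, -6.4) -> [0.    0.    0.933] [0. 0. 0.]  mm 140.0
```

>>> {"fn": "arm_command", "kwargs": {"targets": [[[0.002,-0.06,0.2,0.0008,0,0.001],[0.002,-0.06,0.45,0.0008,0,0.001],[0.002,-0.06,0.7,0.0008,0,0.001],[0.002,-0.06,0.87,0.0008,0,0.001],[0.002,-0.06,0.945,0.0008,0,0.001],[0.002,-0.06,0.945,0.0008,0,0.001],[0.002,-0.06,0.945,0.0008,0,0.001]]]}}

```text
clock: 3.85
tcp_pos: [547.9, -202.2, 240.5]
ee_rot: [0.057, 0.998, -0.001, 0.001]
contact_force: [1.3, -0.2, -0.6]
grip_width: 87.8
grip_force: 0.0
```

```bash
python3 - <<'E'
from h import *
o=r.get_obs();print(o["tcp_pos"],o["ee_rot"],o["contact_force"])
im,d=grab("side","g1"); cv2.imwrite("pics/g1c.png",cv2.resize(im[150:330,180:360,::-1],None,fx=3.3,fy=3.3,interpolation=cv2.INTER_CUBIC))
E
```

```text
[ 547.92414002 -202.16726004  240.51080359] [ 5.70059343e-02  9.98373171e-01 -5.83074162e-04  9.97838190e-04] [ 1.25450719 -0.16702667 -0.59498969]
```

View pics/g1c.png

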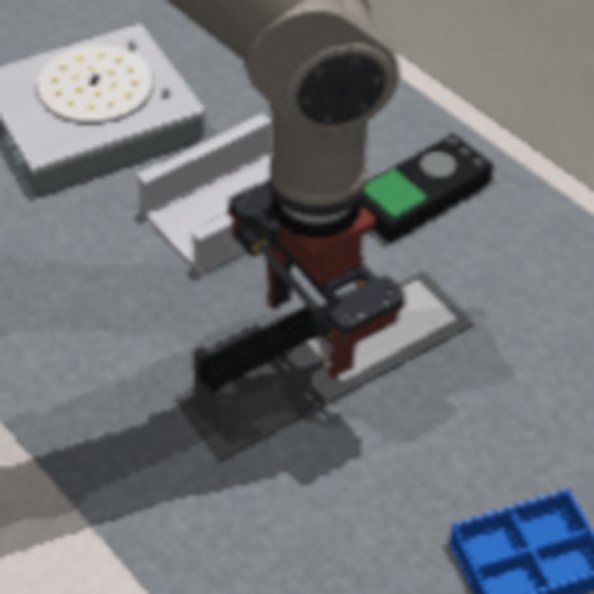

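The fingers straddle the handle (crop pixels 275,280 and 340,350), so I'm closing on it.

>>> {"fn": "arm_command", "kwargs": {"targets": [[[0,0,0,0,0,0],[0,0,0,0,0,0],[0,0,0,0,0,0],[0,0,0,0,0,0],[0,0,0,0,0,0],[0,0,0,0,0,0],[0,0,0,0,0,0],[0,0,0,0,0,0]]], "claw": 1}}

```text
clock: 4.9
tcp_pos: [547.3, -202.2, 239.3]
ee_rot: [0.057, 0.998, -0.0, -0.0]
contact_force: [-0.5, 0.1, -0.1]
grip_width: 22.1
grip_force: 30.0
```

>>> {"fn": "arm_command", "kwargs": {"targets": [[[0,0,-0.05,0,0,0],[0,0,-0.15,0,0,0],[0,0,-0.33,0,0,0],[0,0,-0.33,0,0,0],[0,0,-0.33,0,0,0],[0,0,-0.33,0,0,0]]]}}

```text
clock: 5.65
tcp_pos: [546.9, -202.0, 288.0]
ee_rot: [0.057, 0.998, -0.0, -0.001]
contact_force: [0.1, -0.1, -2.7]
grip_width: 21.7
grip_force: 30.0
```

```bash
cat > spat.py <<'E'
from h import *
def meas(tag=None,mz=None):
    o=r.get_obs();p=o["tcp_pos"]
    print("tcp",np.round(p,1),"q",np.round(o["ee_rot"],4),"F",np.round(o["contact_force"],1),"M",np.round(o["wrist_torque"],2),"grip",np.round(o["grip_force"],1),np.round(o["grip_width"],1),"t",o["clock"])
    z0=p[2]-233
    for n in("top","side"):
        im,d=grab(n,None if tag is None else f"{tag}_{n}");P=cloud(n,d)
        # blade plane: points ahead of the grip close to expected height
        g=im.astype(int).min(-1);L=P-np.array([p[0],p[1],z0])
        m=(g>110)&(abs(L[...,2])<25)&(L[...,0]>30)&(L[...,0]<170)&(abs(L[...,1])<70)
        q=P[m]
        if len(q)<30: print(n,"few",len(q));continue
        A=np.c_[L[m][:,:2],np.ones(len(q))];c,*_=np.linalg.lstsq(A,q[:,2],rcond=None)
        print(n,len(q),"rect",*rect(q),"slope xy",np.round(c[:2],4),"z",np.round(c[2],1),"z0 expected",np.round(z0,1))
E
python3 -c "
from spat import *
meas('lift')"
```

```text
tcp [ 546.9 -202.   288. ] q [ 5.720e-02  9.984e-01 -3.000e-04 -8.000e-04] F [ 0.1 -0.1 -2.7] M [-0.01  0.02 -0.  ] grip 30.0 21.7 t 5.65
top 522 rect [ 645.  -212.1] [ 60.2 122.1] 83.48 slope xy [-0.0081  0.0071] z 57.1 z0 expected 55.0
side 408 rect [ 641.2 -214.8] [ 60.1 127.8] 85.51 slope xy [-0.0096 -0.013 ] z 58.4 z0 expected 55.0
```

The spatula is held level at 30 N: the blade slope is under 0.01, and the tip measures about 159 mm ahead of the TCP. Next I'll travel to the front of the preheater.

```bash
python3 - <<'E'
from plan import *
from h import r
o=r.get_obs(); R0=R.from_quat(o["ee_rot"])
plan(np.array(o["tcp_pos"]),R0,[(490,-100,335,-6.56,.0),(460,30,335,-8,.0),(430,160,335,-12.15,.0),(376,267,335,-12.15,.0),(376,267,295,-12.15,.7)])
E
```

```text
(490, -100, 335, -6.56, 0.0) -> [ 0.456  0.632 -0.313] [-0.0003 -0.0004  0.    ]  mm 126.0
(460, 30, 335, -8, 0.0) -> [0.298 0.838 0.   ] [0.    0.    0.008]  mm 133.0
(430, 160, 335, -12.15, 0.0) -> [0.319 0.83  0.   ] [0.     0.     0.0231]  mm 133.0
(376, 267, 335, -12.15, 0.0) -> [0.502 0.622 0.   ] [0. 0. 0.]  mm 120.0
(376, 267, 295, -12.15, 0.7) -> [0.    0.    0.267] [0.     0.0039 0.    ]  mm 40.0
```

>>> {"fn": "arm_command", "kwargs": {"targets": [[[0.05,0.07,-0.15,0,0,0],[0.2,0.28,-0.31,0,0,0],[0.37,0.5,-0.31,0,0,0],[0.456,0.632,-0.31,0,0,0]]]}}

```text
clock: 6.25
tcp_pos: [489.1, -98.6, 335.1]
ee_rot: [0.057, 0.998, -0.0, -0.0]
contact_force: [0.7, 0.4, -1.2]
grip_width: 21.6
grip_force: 30.0
```

>>> {"fn": "arm_command", "kwargs": {"targets": [[[0.08,0.22,0,0,0,0.002],[0.16,0.44,0,0,0,0.004],[0.23,0.64,0,0,0,0.006],[0.3,0.838,0,0,0,0.008]]]}}

```text
clock: 6.75
tcp_pos: [459.4, 30.8, 334.9]
ee_rot: [0.07, 0.998, -0.001, -0.0]
contact_force: [-0.1, 0.3, -1.8]
grip_width: 21.9
grip_force: 30.0
```

>>> {"fn": "arm_command", "kwargs": {"targets": [[[0.08,0.22,0,0,0,0.006],[0.16,0.42,0,0,0,0.012],[0.24,0.63,0,0,0,0.018],[0.32,0.83,0,0,0,0.023]]]}}

```text
clock: 7.25
tcp_pos: [429.3, 160.8, 334.7]
ee_rot: [0.106, 0.994, -0.001, -0.0]
contact_force: [-0.2, -0.2, -1.9]
grip_width: 21.6
grip_force: 30.0
```

>>> {"fn": "arm_command", "kwargs": {"targets": [[[0.15,0.19,0,0,0,0],[0.3,0.38,0,0,0,0],[0.42,0.53,0,0,0,0],[0.48,0.6,0,0,0,0],[0.5,0.622,0,0,0,0],[0.5,0.622,0,0,0,0],[0.5,0.622,0,0,0,0]]]}}

```text
clock: 8.12
tcp_pos: [376.5, 265.9, 334.9]
ee_rot: [0.107, 0.994, -0.001, 0.0]
contact_force: [1.0, 0.4, -1.8]
grip_width: 21.8
grip_force: 30.0
```

```bash
python3 - <<'E'
from spat import *
from plan import *
meas('pre')
o=r.get_obs()
plan(np.array(o["tcp_pos"]),R.from_quat(o["ee_rot"]),[(376,267,286,-12.15,.7)])
a=cv2.imread("pics/pre_top.png")[170:275,130:280];b=cv2.imread("pics/pre_side.png")[130:250,90:270]
cv2.imwrite("pics/pre_c.png",np.hstack([cv2.resize(a,(572,400),interpolation=2)[:, :400],cv2.resize(b,(600,400),interpolation=2)[:, :400]]))
E
```

```text
tcp [376.5 265.9 334.9] q [ 1.066e-01  9.943e-01 -6.000e-04  1.000e-04] F [ 1.   0.4 -1.8] M [0.03 0.01 0.04] grip 30.0 21.8 t 8.125
top 656 rect [467.6 247.1] [ 61.7 132.5] 78.21 slope xy [-0.0061 -0.0024] z 104.2 z0 expected 101.9
side 443 rect [469.6 245.3] [ 67.2 129. ] 78.84 slope xy [-0.0039 -0.0033] z 105.0 z0 expected 101.9
(376, 267, 286, -12.15, 0.7) -> [0.004 0.006 0.326] [-0.0004  0.004  -0.0004]  mm 49.0
```

View pics/pre_c.png

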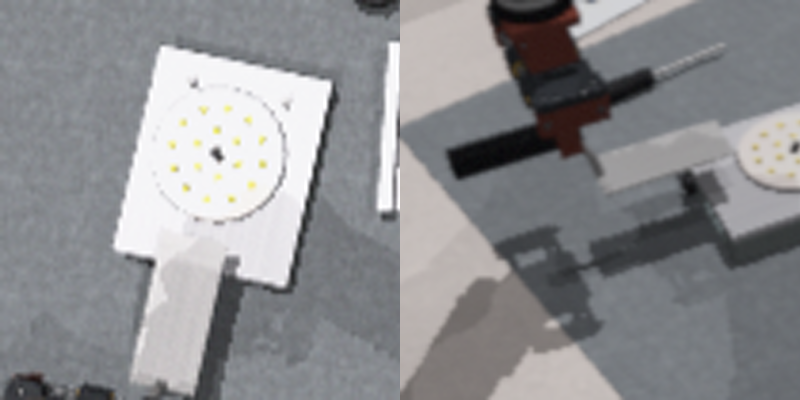

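The blade tip is about 12 mm short of the board's rim and on the preheater's axis. I'm lowering it to touch the face.

>>> {"fn": "arm_command", "kwargs": {"targets": [[[0.004,0.006,0.1,0,0.002,0],[0.004,0.006,0.22,0,0.004,0],[0.004,0.006,0.3,0,0.004,0],[0.004,0.006,0.326,0,0.004,0],[0.004,0.006,0.326,0,0.004,0]]]}}

```text
clock: 8.85
tcp_pos: [375.6, 267.8, 285.8]
ee_rot: [0.106, 0.994, 0.0, -0.006]
contact_force: [-0.2, 0.2, -1.5]
grip_width: 22.0
grip_force: 30.0
```

>>> {"fn": "arm_command", "kwargs": {"targets": [[[0,0,0.01,0,0,0],[0,0,0.02,0,0,0],[0,0,0.03,0,0,0],[0,0,0.03,0,0,0]]]}}

```text
clock: 9.35
tcp_pos: [375.5, 267.7, 281.5]
ee_rot: [0.106, 0.994, 0.0, -0.006]
contact_force: [0.2, -0.0, -1.4]
grip_width: 22.0
grip_force: 30.0
```

>>> {"fn": "arm_command", "kwargs": {"targets": [[[0,0,0.007,0,0,0],[0,0,0.007,0,0,0],[0,0,0.007,0,0,0]]]}}

```text
clock: 9.72
tcp_pos: [375.5, 267.8, 280.5]
ee_rot: [0.106, 0.994, 0.0, -0.006]
contact_force: [-0.4, -0.7, -1.3]
grip_width: 21.8
grip_force: 30.0
```

>>> {"fn": "arm_command", "kwargs": {"targets": [[[0,0,0.005,0,0,0],[0,0,0.005,0,0,0],[0,0,0.005,0,0,0]]]}}

```text
clock: 10.1
tcp_pos: [375.5, 267.8, 279.8]
ee_rot: [0.106, 0.994, 0.0, -0.006]
contact_force: [-0.6, -0.0, 0.0]
grip_width: 22.0
grip_force: 30.0
```

>>> {"fn": "arm_command", "kwargs": {"targets": [[[0,0,0.005,0,0,0],[0,0,0.005,0,0,0],[0,0,0.005,0,0,0]]]}}

```text
clock: 10.48
tcp_pos: [375.5, 268.0, 279.1]
ee_rot: [0.106, 0.994, 0.0, -0.006]
contact_force: [-1.9, 0.8, 1.1]
grip_width: 21.9
grip_force: 30.0
```

>>> {"fn": "arm_command", "kwargs": {"targets": [[[-0.05,0,-0.001,0,0,0],[-0.1,0,-0.001,0,0,0],[-0.15,0,-0.002,0,0,0],[-0.2,0,-0.002,0,0,0],[-0.25,0,-0.003,0,0,0],[-0.3,0,-0.004,0,0,0]]]}}

```text
clock: 11.22
tcp_pos: [419.9, 258.2, 278.9]
ee_rot: [0.106, 0.994, 0.0, -0.006]
contact_force: [-3.0, 0.6, 0.9]
grip_width: 21.6
grip_force: 30.0
```

>>> {"fn": "arm_command", "kwargs": {"targets": [[[-0.03,0,0,0,0,0],[-0.06,0,-0.001,0,0,0],[-0.09,0,-0.001,0,0,0],[-0.12,0,-0.001,0,0,0],[-0.15,0,-0.002,0,0,0]]]}}

```text
clock: 11.85
tcp_pos: [441.7, 253.5, 279.0]
ee_rot: [0.106, 0.994, 0.0, -0.006]
contact_force: [-2.7, -0.4, 0.4]
grip_width: 21.9
grip_force: 30.0
```

```bash
cat > bd.py <<'E'
from h import *
def board(zt=(48,62),c=(612,216),rad=95):
    o=r.get_obs();p=o["tcp_pos"];print("tcp",np.round(p,1),"F",np.round(o["contact_force"],1),"M",np.round(o["wrist_torque"],2),"t",o["clock"])
    for n in("top","side"):
        im,d=grab(n);P=cloud(n,d);b=im.astype(int)
        m=(np.hypot(P[...,0]-c[0],P[...,1]-c[1])<rad)&(P[...,2]>zt[0])&(P[...,2]<zt[1])
        led=m&(b[...,0]-b[...,2]>25)&(b[...,0]>120)   # yellowish LEDs
        q=P[led];k=cv2.minEnclosingCircle(q[:,:2].astype(np.float32)) if len(q)>4 else None
        A=np.c_[q[:,:2]-np.array(c),np.ones(len(q))];cf=np.linalg.lstsq(A,q[:,2],rcond=None)[0]
        print(n,"LED n",len(q),"mean",np.round(q.mean(0),1),"circle",np.round(k[0],1),round(k[1],1),"slope",np.round(cf[:2],3))
    return im
E
python3 -c "
from bd import *
board()"
```

```text
tcp [441.7 253.5 279. ] F [-2.7 -0.4  0.4] M [0.1  0.22 0.01] t 11.85
top LED n 65 mean [616.8 218.9  53.1] circle [617.6 219.6] 47.3 slope [-0.011  0.013]
side LED n 61 mean [616.1 216.2  54.2] circle [616.6 218.6] 49.8 slope [-0.033  0.012]
```

The board has slid up against the pins (x about -3 mm) and is riding onto the blade. I'm continuing under it.

>>> {"fn": "arm_command", "kwargs": {"targets": [[[-0.04,0,0,0,0,0],[-0.08,0,-0.001,0,0,0],[-0.12,0,-0.001,0,0,0],[-0.16,0,-0.002,0,0,0],[-0.2,0,-0.002,0,0,0],[-0.24,0,-0.003,0,0,0],[-0.28,0,-0.003,0,0,0],[-0.32,0,-0.004,0,0,0],[-0.36,0,-0.004,0,0,0],[-0.4,0,-0.005,0,0,0],[-0.4,0,-0.005,0,0,0]]]}}

```text
clock: 13.32
tcp_pos: [500.8, 240.7, 279.0]
ee_rot: [0.106, 0.994, 0.0, -0.006]
contact_force: [-1.0, -0.0, -0.2]
grip_width: 22.1
grip_force: 30.0
```

```bash
python3 -c "
from bd import *
board()"
```

```text
tcp [500.8 240.7 279. ] F [-1.  -0.  -0.2] M [0.16 0.05 0.09] t 13.325
top LED n 72 mean [617.8 214.5  55.3] circle [620.  214.9] 47.6 slope [-0.071 -0.004]
side LED n 68 mean [618.1 212.   56.5] circle [621.6 213.7] 49.3 slope [-0.062 -0.   ]
```

>>> {"fn": "arm_command", "kwargs": {"targets": [[[-0.03,0,0,0,0,0],[-0.06,0,-0.001,0,0,0],[-0.09,0,-0.001,0,0,0],[-0.115,0,-0.001,0,0,0],[-0.115,0,-0.001,0,0,0]]]}}

```text
clock: 14.05
tcp_pos: [517.4, 237.2, 278.9]
ee_rot: [0.106, 0.994, 0.0, -0.006]
contact_force: [-1.8, 0.2, 0.1]
grip_width: 21.6
grip_force: 30.0
```

```bash
python3 -c "
from bd import *
board()"
```

```text
tcp [517.4 237.2 278.9] F [-1.8  0.2  0.1] M [0.11 0.21 0.05] t 14.05
top LED n 75 mean [619.3 215.   55. ] circle [620.2 215.7] 47.8 slope [ 0.024 -0.007]
side LED n 70 mean [617.4 213.4  54.8] circle [619.6 214.1] 50.4 slope [-0.018 -0.005]
```

>>> {"fn": "arm_command", "kwargs": {"targets": [[[0,0,-0.01,0,0,0],[0.005,0,-0.025,0,-0.002,0],[0.01,0,-0.045,0,-0.004,0],[0.014,0,-0.07,0,-0.006,0],[0.014,0,-0.1,0,-0.006,0],[0.014,0,-0.1,0,-0.006,0]]]}}

```text
clock: 14.9
tcp_pos: [515.4, 237.7, 294.6]
ee_rot: [0.106, 0.994, -0.001, 0.004]
contact_force: [0.5, 0.6, -3.0]
grip_width: 21.9
grip_force: 30.0
```

```bash
python3 -c "
from bd import *
board((55,82))"
```

```text
tcp [515.4 237.7 294.6] F [ 0.5  0.6 -3. ] M [ 0.12  0.2  -0.  ] t 14.9
top LED n 76 mean [620.2 213.5  71.6] circle [622.1 214.5] 47.5 slope [-0.01   0.028]
side LED n 65 mean [618.5 211.5  72.1] circle [621.9 215.7] 49.4 slope [ 0.006 -0.   ]
```

```bash
python3 - <<'E'
from plan import *
from h import r
o=r.get_obs(); R0=R.from_quat(o["ee_rot"])
plan(np.array(o["tcp_pos"]),R0,[(515.4,237.7,338,-12.15,-.4),(525,128,338,-8.1,-.4),(534.7,17.1,338,-4.1,-.4)])
E
```

```text
(515.4, 237.7, 338, -12.15, -0.4) -> [-0.003  0.    -0.293] [-0.0002 -0.0001  0.    ]  mm 44.0
(525, 128, 338, -8.1, -0.4) -> [-0.216 -0.701  0.002] [-0.0002 -0.     -0.0225]  mm 110.0
(534.7, 17.1, 338, -4.1, -0.4) -> [-0.168 -0.723  0.001] [-0.0002  0.     -0.0222]  mm 111.0
```

>>> {"fn": "arm_command", "kwargs": {"targets": [[[0,0,-0.03,0,0,0],[0,0,-0.08,0,0,0],[0,0,-0.15,0,0,0],[0,0,-0.22,0,0,0],[0,0,-0.27,0,0,0],[0,0,-0.29,0,0,0],[0,0,-0.29,0,0,0]]]}}

```text
clock: 15.88
tcp_pos: [514.8, 237.8, 337.6]
ee_rot: [0.106, 0.994, -0.001, 0.003]
contact_force: [-0.3, 0.2, -3.2]
grip_width: 22.2
grip_force: 30.0
```

>>> {"fn": "arm_command", "kwargs": {"targets": [[[-0.01,-0.03,0,0,0,-0.001],[-0.03,-0.09,0,0,0,-0.003],[-0.05,-0.17,0,0,0,-0.006],[-0.08,-0.27,0,0,0,-0.009],[-0.12,-0.37,0,0,0,-0.012],[-0.15,-0.48,0,0,0,-0.015],[-0.18,-0.59,0,0,0,-0.019],[-0.216,-0.7,0.001,0,0,-0.0225]]]}}

```text
clock: 16.88
tcp_pos: [524.4, 126.6, 337.7]
ee_rot: [0.071, 0.997, -0.001, 0.003]
contact_force: [-0.2, 0.7, -3.0]
grip_width: 21.7
grip_force: 30.0
```

>>> {"fn": "arm_command", "kwargs": {"targets": [[[-0.03,-0.11,0,0,0,-0.003],[-0.05,-0.22,0,0,0,-0.006],[-0.07,-0.32,0,0,0,-0.01],[-0.1,-0.42,0,0,0,-0.013],[-0.12,-0.52,0,0,0,-0.016],[-0.14,-0.61,0,0,0,-0.019],[-0.155,-0.67,0,0,0,-0.021],[-0.165,-0.71,0.001,0,0,-0.022],[-0.168,-0.723,0.001,0,0,-0.0222],[-0.168,-0.723,0.001,0,0,-0.0222],[-0.168,-0.723,0.001,0,0,-0.0222]]]}}

```text
clock: 18.25
tcp_pos: [534.1, 18.0, 337.8]
ee_rot: [0.035, 0.999, -0.001, 0.003]
contact_force: [-0.1, -0.5, -3.1]
grip_width: 21.9
grip_force: 30.0
```

```bash
python3 -c "
from bd import *
board((95,130),(640,9))
print(r.get_obs()['ee_rot'])
im,d=grab('top','rk');cv2.imwrite('pics/rkc.png',cv2.resize(im[150:270,180:320,::-1],None,fx=4.5,fy=4.5,interpolation=2))"
```

```text
tcp [534.1  18.  337.8] F [-0.1 -0.5 -3.1] M [ 0.04  0.25 -0.  ] t 18.25
top LED n 83 mean [642.6   8.7 114.7] circle [642.4   9.9] 47.5 slope [0.031 0.008]
side LED n 70 mean [640.4   3.1 115.6] circle [642.3   7.3] 48.1 slope [ 0.009 -0.003]
[ 3.53720486e-02  9.99368954e-01 -9.47567870e-04  3.10075653e-03]
```

View pics/rkc.png

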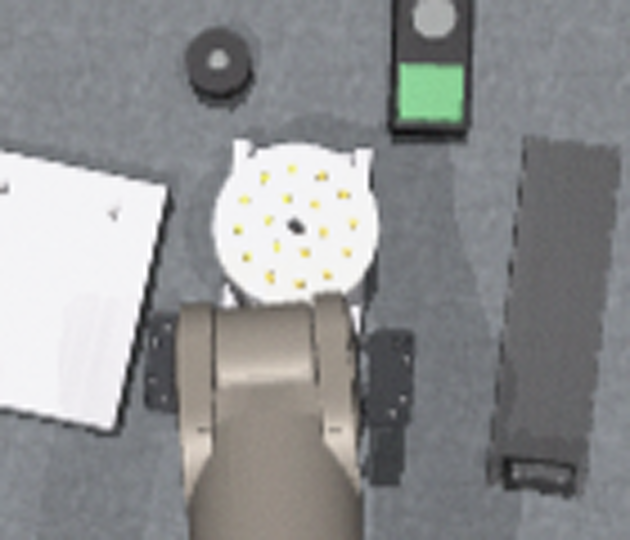

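The board is over the rack at about (+9.5, -1) mm in the rack frame and level. I'm lowering it.

>>> {"fn": "arm_command", "kwargs": {"targets": [[[0,0,0.03,0,0,0],[0,0,0.08,0,0,0],[0,0,0.14,0,0,0],[0,0,0.2,0,0,0],[0,0,0.25,0,0,0],[0,0,0.28,0,0,0],[0,0,0.295,0,0,0],[0,0,0.3,0,0,0]]]}}

```text
clock: 19.4
tcp_pos: [534.5, 17.4, 292.9]
ee_rot: [0.036, 0.999, -0.001, 0.003]
contact_force: [0.7, 1.3, -3.7]
grip_width: 22.1
grip_force: 30.0
```

>>> {"fn": "arm_command", "kwargs": {"targets": [[[0,0,0.01,0,0,0],[0,0,0.02,0,0,0],[0,0,0.03,0,0,0],[0,0,0.04,0,0,0],[0,0,0.05,0,0,0],[0,0,0.06,0,0,0],[0,0,0.07,0,0,0],[0,0,0.08,0,0,0],[0,0,0.09,0,0,0],[0,0,0.1,0,0,0],[0,0,0.11,0,0,0],[0,0,0.11,0,0,0]]]}}

```text
clock: 20.9
tcp_pos: [534.5, 17.3, 276.2]
ee_rot: [0.036, 0.999, -0.001, 0.003]
contact_force: [0.4, 0.1, -2.2]
grip_width: 21.7
grip_force: 30.0
```

```bash
python3 -c "
from bd import *
board((52,75),(640,9))"
```

```text
tcp [534.5  17.3 276.2] F [ 0.4  0.1 -2.2] M [ 0.04  0.03 -0.01] t 20.9
top LED n 69 mean [640.2   9.5  61.1] circle [643.1   9.7] 47.5 slope [-0.     0.008]
side LED n 72 mean [640.9   1.2  62.2] circle [640.8   8.1] 49.8 slope [-0.013  0.004]
```

The board lies free on the rails. I'm lowering the blade a little more and drawing it straight out.

>>> {"fn": "arm_command", "kwargs": {"targets": [[[0,0,0.02,0,0,0],[0,0,0.04,0,0,0],[0.05,0,0.04,0,0,0],[0.13,0,0.04,0,0,0],[0.23,0,0.04,0,0,0],[0.33,0,0.04,0,0,0],[0.43,0,0.04,0,0,0],[0.53,0,0.04,0,0,0],[0.61,0,0.04,0,0,0],[0.66,0,0.04,0,0,0],[0.68,0,0.04,0,0,0]]]}}

```text
clock: 22.38
tcp_pos: [432.5, 24.6, 269.8]
ee_rot: [0.036, 0.999, -0.001, 0.003]
contact_force: [-0.0, 0.1, -1.8]
grip_width: 22.1
grip_force: 30.0
```

>>> {"fn": "arm_command", "kwargs": {"targets": [[[0.05,0,0,0,0,0],[0.1,0,0,0,0,0],[0.14,0,0,0,0,0],[0.17,0,0,0,0,0],[0.19,0,0,0,0,0],[0.19,0,0,0,0,0]]]}}

```text
clock: 23.12
tcp_pos: [404.3, 26.6, 269.5]
ee_rot: [0.036, 0.999, -0.001, 0.003]
contact_force: [-0.8, -0.4, -1.4]
grip_width: 21.7
grip_force: 30.0
```

```bash
python3 -c "
from bd import *
board((52,75),(640,9));o=r.get_obs();print(o['ee_rot'],o['joint_pos'])
im,d=grab('side','po');cv2.imwrite('pics/poc.png',cv2.resize(im[140:300,150:340,::-1],None,fx=3.6,fy=3.6,interpolation=2))"
```

```text
tcp [404.3  26.6 269.5] F [-0.8 -0.4 -1.4] M [0.01 0.05 0.02] t 23.125
top LED n 68 mean [639.9   9.7  61.1] circle [643.    9.6] 47.5 slope [-0.011 -0.02 ]
side LED n 77 mean [639.4   7.7  62.4] circle [644.8   7.9] 49.9 slope [ 0.006 -0.005]
[ 3.57110053e-02  9.99356325e-01 -9.96194207e-04  3.26603396e-03] [-0.36695676  0.24598298  0.16511129  2.30236802 -0.06553888  0.59158413
  1.34682982]
```

View pics/poc.png

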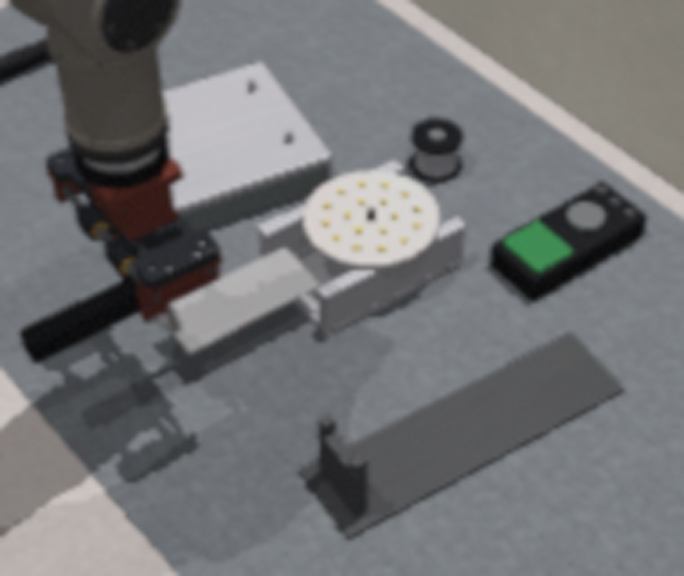

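The blade is clear of the board by about 13 mm (tip at crop pixel 315,275) and the board sits on both rails. I'm lifting and heading back to the rest.

```bash
python3 - <<'E'
from plan import *
from h import r
o=r.get_obs(); R0=R.from_quat(o["ee_rot"])
plan(np.array(o["tcp_pos"]),R0,[(404.3,26.6,335,-4.1,0),(460,-80,335,-6.55,0),(547.3,-202.2,335,-6.55,0)])
E
```

```text
(404.3, 26.6, 335, -4.1, 0) -> [-0.001 -0.001 -0.436] [-0.0006  0.0021  0.    ]  mm 65.0
(460, -80, 335, -6.55, 0) -> [-0.421 -0.682  0.   ] [0.     0.     0.0136]  mm 120.0
(547.3, -202.2, 335, -6.55, 0) -> [-0.671 -0.743  0.   ] [0. 0. 0.]  mm 150.0
```

>>> {"fn": "arm_command", "kwargs": {"targets": [[[0,0,-0.08,0,0,0],[0,0,-0.2,0,0,0],[0,0,-0.33,-0.0006,0.001,0],[0,0,-0.42,-0.0006,0.002,0],[0,0,-0.436,-0.0006,0.002,0],[0,0,-0.436,-0.0006,0.002,0]]]}}

```text
clock: 24.02
tcp_pos: [403.9, 26.7, 335.0]
ee_rot: [0.036, 0.999, 0.0, 0.0]
contact_force: [0.1, -0.3, -1.1]
grip_width: 22.0
grip_force: 30.0
```

>>> {"fn": "arm_command", "kwargs": {"targets": [[[-0.06,-0.1,0,0,0,0.002],[-0.18,-0.28,0,0,0,0.006],[-0.3,-0.48,0,0,0,0.01],[-0.42,-0.68,0,0,0,0.0136]]]}}

```text
clock: 24.52
tcp_pos: [459.8, -80.3, 334.2]
ee_rot: [0.057, 0.998, -0.0, -0.001]
contact_force: [-0.1, -0.1, -1.3]
grip_width: 22.1
grip_force: 30.0
```

>>> {"fn": "arm_command", "kwargs": {"targets": [[[-0.17,-0.19,0,0,0,0],[-0.34,-0.38,0,0,0,0],[-0.5,-0.56,0,0,0,0],[-0.61,-0.68,0,0,0,0],[-0.67,-0.743,0,0,0,0],[-0.67,-0.743,0,0,0,0],[-0.67,-0.743,0,0,0,0],[-0.67,-0.743,0,0,0,0]]]}}

```text
clock: 25.52
tcp_pos: [546.4, -200.7, 334.9]
ee_rot: [0.056, 0.998, 0.0, -0.0]
contact_force: [-0.7, 0.2, -2.0]
grip_width: 21.8
grip_force: 30.0
```

```bash
python3 - <<'E'
from spat import *
from plan import *
meas('rt')
o=r.get_obs()
plan(np.array(o["tcp_pos"]),R.from_quat(o["ee_rot"]),[(547.3,-202.2,250,-6.55,0),(547.3,-202.2,239.5,-6.55,0)])
im=cv2.imread("pics/rt_side.png");cv2.imwrite("pics/rt_c.png",cv2.resize(im[150:320,190:370],None,fx=3.4,fy=3.4,interpolation=2))
E
```

```text
tcp [ 546.4 -200.7  334.9] q [ 5.650e-02  9.984e-01  3.000e-04 -2.000e-04] F [-0.7  0.2 -2. ] M [0.02 0.01 0.03] grip 30.0 21.8 t 25.525
top 567 rect [ 644.6 -210.9] [ 60.  123.4] 83.54 slope xy [-0.0051  0.0052] z 104.6 z0 expected 101.9
side 459 rect [ 641.8 -213.3] [ 63.2 130.7] 86.41 slope xy [ 0.0013 -0.0198] z 104.7 z0 expected 101.9
(547.3, -202.2, 250, -6.55, 0) -> [-0.006 -0.008  0.567] [0.0001 0.     0.0003]  mm 85.0
(547.3, -202.2, 239.5, -6.55, 0) -> [0.   0.   0.07] [0. 0. 0.]  mm 11.0
```

>>> {"fn": "arm_command", "kwargs": {"targets": [[[-0.006,-0.009,0.06,0,0,0],[-0.006,-0.009,0.18,0,0,0],[-0.006,-0.009,0.32,0,0,0],[-0.006,-0.009,0.45,0,0,0],[-0.006,-0.009,0.54,0,0,0],[-0.006,-0.009,0.57,0,0,0],[-0.006,-0.009,0.57,0,0,0]]]}}

```text
clock: 26.5
tcp_pos: [547.5, -203.1, 249.2]
ee_rot: [0.057, 0.998, 0.0, -0.0]
contact_force: [0.0, -0.4, -1.3]
grip_width: 21.7
grip_force: 30.0
```

>>> {"fn": "arm_command", "kwargs": {"targets": [[[0,0,0.02,0,0,0],[0,0,0.04,0,0,0],[0,0,0.055,0,0,0],[0,0,0.063,0,0,0],[0,0,0.063,0,0,0],[0,0,0.063,0,0,0]]]}}

```text
clock: 27.25
tcp_pos: [547.5, -203.1, 240.0]
ee_rot: [0.057, 0.998, 0.0, 0.0]
contact_force: [-0.2, -0.5, -1.7]
grip_width: 21.7
grip_force: 30.0
```

>>> {"fn": "arm_command", "kwargs": {"targets": [[[0,0,0.003,0,0,0],[0,0,0.005,0,0,0],[0,0,0.005,0,0,0]]]}}

```text
clock: 27.62
tcp_pos: [547.6, -203.1, 239.5]
ee_rot: [0.057, 0.998, 0.0, 0.0]
contact_force: [-0.1, 0.5, 1.7]
grip_width: 21.8
grip_force: 30.0
```

>>> {"fn": "arm_command", "kwargs": {"targets": [[[0,0,0,0,0,0],[0,0,0,0,0,0],[0,0,0,0,0,0],[0,0,0,0,0,0],[0,0,0,0,0,0],[0,0,0,0,0,0],[0,0,0,0,0,0],[0,0,0,0,0,0]]], "claw": -1}}

```text
clock: 28.62
tcp_pos: [547.4, -203.1, 239.2]
ee_rot: [0.057, 0.998, 0.0, 0.0]
contact_force: [0.2, 0.7, 0.2]
grip_width: 87.7
grip_force: 0.0
```

>>> {"fn": "arm_command", "kwargs": {"targets": [[[0,0,-0.05,0,0,0],[0,0,-0.2,0,0,0],[0,0,-0.45,0,0,0],[0,0,-0.75,0,0,0],[0,0,-0.95,0,0,0],[0,0,-1,0,0,0],[0,0,-1,0,0,0]]]}}

```text
clock: 29.5
tcp_pos: [547.3, -203.0, 389.0]
ee_rot: [0.057, 0.998, 0.0, 0.0]
contact_force: [0.1, -0.9, -0.3]
grip_width: 87.6
grip_force: 0.0
```

>>> {"fn": "arm_command", "kwargs": {"targets": [[[0.3,0,0,0,0,0],[0.6,0,0,0,0,0],[0.7,0,0,0,0,0],[0.7,0,0,0,0,0],[0.7,0,0,0,0,0]]]}}

```text
clock: 30.12
tcp_pos: [444.4, -191.0, 389.1]
ee_rot: [0.057, 0.998, -0.0, 0.0]
contact_force: [0.6, -0.3, 0.6]
grip_width: 87.6
grip_force: 0.0
```

```bash
python3 - <<'E'
from bd import *
board((52,75),(640,9))
for n in("top","side"):
    im,d=grab(n,f"end_{n}");P=cloud(n,d);X,Y,Z=P[...,0],P[...,1],P[...,2];g=im.astype(int).sum(-1)/3
    for nm,m in(("blade",(Z<18)&(g>140)&(X>560)&(X<720)&(Y<-150)&(Y>-260)),("handle",(Z>80)&(Z<100)&(Y<-150)&(Y>-240)&(X>420)&(X<600))):
        if m.sum()>20: print(n,nm,*rect(P[m]),"z",P[m][:,2].mean().round(1))
im=cv2.imread("pics/end_side.png");cv2.imwrite("pics/end_c.png",cv2.resize(im[130:320,150:350],None,fx=3,fy=3,interpolation=2))
E
```

```text
tcp [ 444.4 -191.   389.1] F [ 0.6 -0.3  0.6] M [-0.04 -0.05  0.02] t 30.125
top LED n 66 mean [640.5   9.7  61.4] circle [643.1   8.8] 47.1 slope [-0.011 -0.002]
side LED n 19 mean [664.2 -16.2  61.7] circle [664.7 -15.5] 33.0 slope [-0.047  0.053]
top blade [ 644.9 -199.1] [ 94.7 153.9] 86.02 z 7.5
top handle [ 501.6 -196.9] [ 21.8 123.9] 83.83 z 87.2
side blade [ 636.6 -210.8] [ 64.9 140.6] 82.97 z 9.1
side handle [ 500.6 -190.7] [ 42.4 126. ] 81.97 z 88.1
```

View pics/end_c.png

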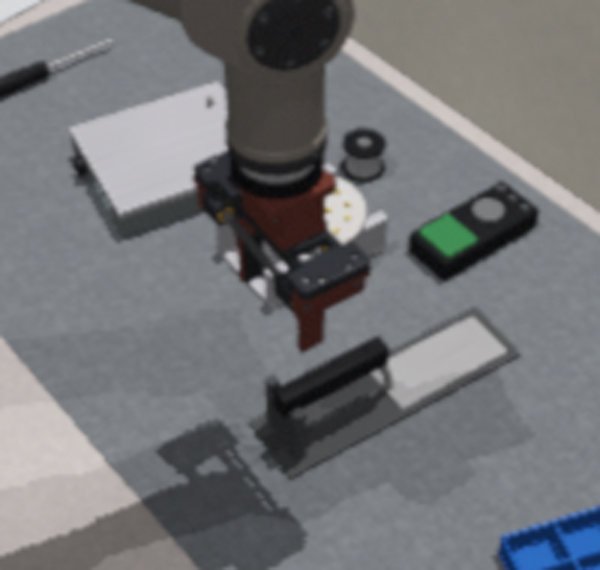

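The spatula lies in its fork (crop pixel 280,400), within about 2 mm of where it started. The board rests on the rack and the gripper is clear of everything. I'm handing in.

```bash
python3 -c "
from station import r
print(r.finish_job())"
```

```text
the job is handed in; nothing more can be done
None
```

The job is handed in at about 30 s, with no verdict returned: by my last images the board lies level on both rails about 9 mm along from the rack's middle, the spatula is back on its rest within about 3 mm of where it lay, and the bystanders were never approached.

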